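Put the power-supply parts back into their holders

ROBOT

A 7-joint arm with a two-finger parallel gripper is mounted at the origin on the work surface. World frame = base frame: x ahead of the robot, y to its left, z up, the work surface at z = 0. Lengths are in m, angles in rad, forces in N, time in s.
With the tool pointing down it reaches from about 0.4 to 0.85 m from the base axis. Payload 10.4 kg.
Tool frame: the origin (TCP) lies on the centre line of the jaws, within the pads' length; the fingertips stand 11 mm ahead of it and the grasp point (between the pads) lies 8 mm behind it (tip_reach is the distance from the TCP to the fingertips, in m); z points along the fingers, y is the line along which they close (so a half turn about z gives the same grasp; the last joint's range is limited). The gripper opens to 85 mm and grips with 20 to 120 N. Pads are 22 mm wide; open, the fingers measure 114 mm over their backs; the gripper's body (76 mm by 85 mm) begins 54 mm behind the grasp point. The pads swing forward as they close: fully open they stand 13 mm farther back than shut.
Start: joints at [-1.193, 0.332, -0.065, 1.46, 0.022, 1.35, -0.088], TCP at [0.244, 0.575, 0.242] pointing down, gripper open.
Joint ranges: [-2.6, 2.6], [-0.5, 2.12], [-1.47, 1.34], [0.16, 2.42], [-1.27, 4.41], [0.06, 2.06], [-2.6, 2.6]. Speed limits (rad/s): [2.22, 2.22, 2.79, 2.79, 3.14, 3.14, 3.14].

INTERFACE

Orientations are given as a unit quaternion [x, y, z, w].
In Python, from workcell import get_obs, camera, hand_in, tip_reach gives the robot as it stands. The module is installed in compiled form; this text tells all that it offers.
- The arm moves only by the tool move_arm, never from a script. Its argument "plan" is a list of rows, each an object with "delta_pos": the shift along the tool's x, y, z in shares of 100 cm (1.0 is 100 cm), a list of three; "turn": the turn, a rotation vector about the tool's x, y, z in parts of the range, where 1.0 means pi rad, a list of three; "fingers": the closure, from 0 (fully open) to 1 (shut). A call has 1 to 12 rows; each row is the pose to reach, as a shift and turn from the pose commanded when the call began, along the tool's axes at that moment; what a row does not reach only later rows make up. A row lasts 1/8 s, in which the tool goes at most 62.5 mm and 10.7 degrees, less where a joint would pass 70% of its speed; a pose out of reach is approached as far as the arm can. Shift and turn numbers lie between -1 and 1, and a call with a number outside is refused. A call with a gripper value outside its range is refused whole. The fingers move at their own pace and stop on an object; "force" is the grip in N (left out, the last holds). Time passes only in rows, so rows that repeat a pose let the fingers close. It gives the time, the measured TCP pose, the force, the opening and the grip force at its end, in the units of the state.
- get_obs(): the state, without advancing time (a new reading comes with each control period).
- camera(name): name is "scene" or "top" or "wrist"; returns a dict with "color" (400x640x3 uint8, red, green, blue), "range_z" (400x640 float32, m along the optical axis (not along the pixel's ray), 0 where there is no reading), "fx", "fy", "cx", "cy" (pixels), "R" (3x3) and "t" (3): a world point X has camera coordinates R X + t; the wrist camera has in their place "tool_from_camera" (4x4, takes a point from camera to tool coordinates, whose origin is the TCP and whose axes are the flange's). Camera axes: x right, y down, z forward; pixel columns grow to the right and rows downward; lengths in m; the calibration is good to about 2 mm. A picture is of the moment at which its call begins: read the wrist's pose just before it.
- hand_in(): hands the job in; it is judged then, once.
The state is a dict: "clock": time; "joint_pos": joint angles; "joint_velocities": joint speeds; "tau": joint torques, N m; "position": TCP position; "ee_rot": TCP orientation; "ft_force": force on the tool from outside, world axes, zero at the start; "torque": the same for the moment, N m; "grip_width": opening from 0.0 (shut) to 1.0 (fully open); "grasp_force": force on a finger pad.
Only numpy, scipy, OpenCV 4.12 (cv2) and the standard library are available. Lean on these libraries where they do the work, as an engineer would, in place of code of your own. Each camera call takes 0.05 s, during which the arm holds its last target. There are 200 camera calls.

TASK

Put the four loose power-supply parts (can capacitor, wound ring core, finned heatsink, transformer) away, each into the grey holder tile whose recess has its shape: the capacitor into the small plain round recess, the ring core over the post in the large round one, the heatsink into the long narrow one, the transformer into the wider, nearly square one. Each part must end up the same way up as it stands now, sitting fully down on the floor of its recess and let go; set the parts down, do not drop or throw them.

Things in the scene. Friction and masses are not known exactly. Their poses are not given: they have to be found in the camera images.
- can: Electrolytic can capacitor: an upright cylinder 36 mm in diameter and 50 mm high, black sleeve, bright aluminium ends, two small terminals (5 mm) on top; about 90 g. Loose. Origin: centre of its underside; z up when it stands.
- ring_core: Wound ring core (toroid) lying flat: outer diameter 58 mm, hole 28 mm across, 24 mm high, wound with copper wire; about 160 g. Can be gripped across its outside. Loose. Origin: centre of its underside; z up when it stands.
- heatsink: Finned aluminium heatsink: 72 mm long (its x), 26 mm wide (its y), 30 mm high, five upright fins along its length; about 90 g. Grip it across its width. Loose. Origin: centre of its underside; z up when it stands.
- trafo: Small transformer: 50 mm (its x) by 42 mm (its y), 36 mm high plus small 4 mm tags on top; dark steel core, yellow winding; about 300 g. Loose. Origin: centre of its underside; z up when it stands.
- holder_can: Holder of the capacitor: a grey square tile, 104 x 104 mm, 12 mm thick, fixed on the bench, with a black-floored recess 6 mm deep (floor 6 mm above the bench). The recess is round and plain, 52 mm in diameter. Origin: centre of the tile's underside, recess centred on it; z up.
- holder_ring: Holder of the ring core: a grey square tile, 104 x 104 mm, 12 mm thick, fixed on the bench, with a black-floored recess 6 mm deep (floor 6 mm above the bench). The recess is round, 74 mm in diameter, with a post 12 mm thick standing 10 mm up from its floor in the middle. Origin: centre of the tile's underside, recess centred on it; z up.
- holder_sink: Holder of the heatsink: a grey square tile, 104 x 104 mm, 12 mm thick, fixed on the bench, with a black-floored recess 6 mm deep (floor 6 mm above the bench). The recess is a long narrow rectangle, 88 mm along the tile's x and 42 mm along its y. Origin: centre of the tile's underside, recess centred on it; z up.
- holder_trafo: Holder of the transformer: a grey square tile, 104 x 104 mm, 12 mm thick, fixed on the bench, with a black-floored recess 6 mm deep (floor 6 mm above the bench). The recess is a nearly square rectangle, 66 mm along the tile's x and 58 mm along its y. Origin: centre of the tile's underside, recess centred on it; z up.
Things that resemble listed ones, but are neither listed nor needed, are in the scene too. What is shaped like the heatsink but green is not meant. Leave any turquoise look-alike of the can alone.

How it is judged:
By the outcome, as a careful person would: the job done as asked, in the order asked, and still so for the second after the job is handed in, with the robot touching nothing.
It also fails if it takes over 115 s, if anything falls off the work surface, if the arm or the gripper's body presses on something with over 40 N, if the wrist force passes 120 N, or if a joint passes its speed limit or range.

## Working session

There is one attempt and no reset: what is moved stays moved. The work goes in short steps, Python scripts to look and compute and a tool call to move; the robot and the scene stay as the last step left them, time stands still between calls to the robot, and variables do not carry over. Pictures are saved under pics/ and viewed, at most 14 in all, crops included, and the job is handed in when it is done.

Besides the shell and the picture viewer there is one more tool, called after "Call:" as name(argument=value, ...) on one line, values as JSON. move_arm: Moves the arm, as the interface text tells. Its arguments: {"type":"object","properties":{"plan":{"type":"array","items":{"type":"object","properties":{"delta_pos":{"type":"array","items":{"type":"number"}},"turn":{"type":"array","items":{"type":"number"}},"fingers":{"type":"number"}}}},"force":{"type":"number"}},"required":["plan"]}

```bash
mkdir -p pics
python3 - <<'E'
from workcell import get_obs,camera
import cv2,numpy as np,pickle
o=get_obs(); print({k:np.round(v,3) for k,v in o.items()})
d={}
for n in("top","scene","wrist"):
    c=camera(n); d[n]=c; cv2.imwrite(f'pics/{n}0.png',c['color'][:,:,::-1])
    print(n,{k:np.round(v,3) for k,v in c.items() if k not in('color','range_z')})
d['obs']=o
pickle.dump(d,open('d0.pkl','wb'))
E
```

```text
{'clock': np.float64(0.0), 'joint_pos': array([-1.193,  0.333, -0.065,  1.461,  0.022,  1.35 , -0.089]), 'joint_velocities': array([-0.001, -0.   ,  0.001,  0.001,  0.001,  0.   ,  0.   ]), 'tau': array([-0.0000e+00, -6.2545e+01,  4.9000e-02, -3.9161e+01,  1.6000e-02,
        1.0000e-02,  0.0000e+00]), 'position': array([0.244, 0.575, 0.242]), 'ee_rot': array([ 0.199,  0.98 , -0.001, -0.   ]), 'ft_force': array([-0.12 , -0.304, -0.919]), 'torque': array([-0.002,  0.021,  0.04 ]), 'grasp_force': np.float64(0.0), 'grip_width': np.float64(0.997)}
top {'fx': np.float64(390.514), 'fy': np.float64(390.514), 'cx': np.float64(323.421), 'cy': np.float64(203.475), 'R': array([[ 0.01 , -1.   , -0.015],
       [-0.981, -0.007, -0.192],
       [ 0.192,  0.017, -0.981]]), 't': array([0.011, 0.499, 0.853])}
scene {'fx': np.float64(462.644), 'fy': np.float64(462.644), 'cx': np.float64(318.993), 'cy': np.float64(202.645), 'R': array([[ 0.061,  0.998,  0.01 ],
       [ 0.831, -0.045, -0.555],
       [-0.553,  0.042, -0.832]]), 't': array([-0.049, -0.399,  1.472])}
wrist {'fx': np.float64(325.106), 'fy': np.float64(325.106), 'cx': np.float64(325.682), 'cy': np.float64(202.645), 'tool_from_camera': array([[ 0.002, -0.95 , -0.313,  0.08 ],
       [ 1.   ,  0.002,  0.001, -0.   ],
       [-0.   , -0.313,  0.95 , -0.132],
       [ 0.   ,  0.   ,  0.   ,  1.   ]])}
```

View pics/top0.png

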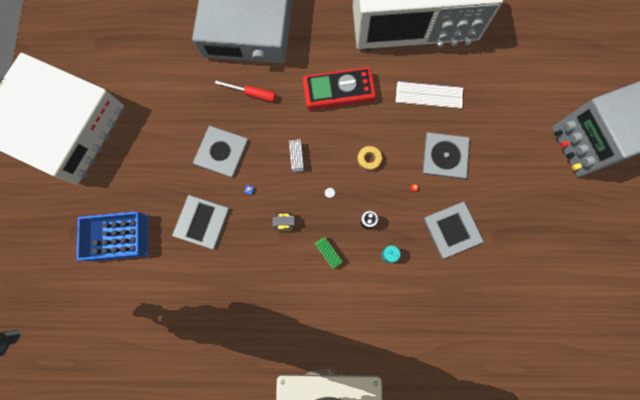

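View pics/scene0.png

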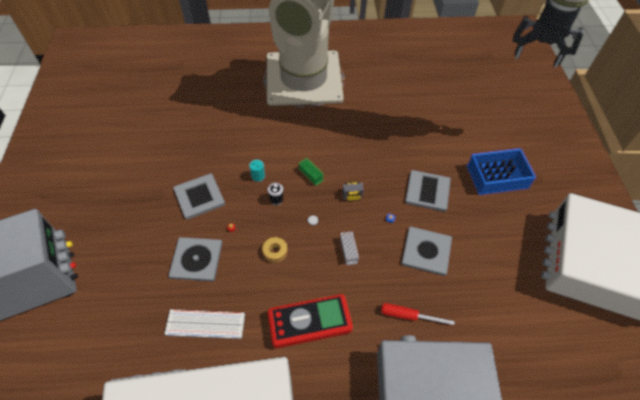

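The top view shows the can at (370,219), ring core at (370,158), heatsink at (296,155) and transformer at (284,221). The holders are can (221,151), ring (446,155), sink (201,222) and trafo (453,230). The look-alikes are green at (328,253) and turquoise at (392,254). In the scene view the can is at (276,192), ring (275,250), heatsink (349,248) and trafo (352,191). The holders there are can (427,250), ring (196,258), sink (429,190) and trafo (199,196).

```bash
cat > h.py <<'E'
import numpy as np,cv2
from scipy.spatial.transform import Rotation as Rot
def cam(c,o=None):
    if 'R' in c: return c['R'].T,-c['R'].T@c['t']
    T=c['tool_from_camera'];R=Rot.from_quat(o['ee_rot']).as_matrix()
    return R@T[:3,:3],R@T[:3,3]+o['position']
def rays(c,uv,o=None):
    R,p=cam(c,o);uv=np.atleast_2d(uv).astype(float)
    d=np.c_[(uv[:,0]-c['cx'])/c['fx'],(uv[:,1]-c['cy'])/c['fy'],np.ones(len(uv))]@R.T
    return p,d
def plane(c,uv,z,o=None):
    p,d=rays(c,uv,o);return p+d*((z-p[2])/d[:,2])[:,None]
def cloud(c,o=None):
    v,u=np.mgrid[:400,:640];p,d=rays(c,np.c_[u.ravel(),v.ravel()],o)
    P=(p+d*c['range_z'].reshape(-1,1)).reshape(400,640,3);P[c['range_z']==0]=np.nan;return P
def tri(c1,uv1,c2,uv2,o1=None,o2=None):
    p,d=rays(c1,uv1,o1);q,e=rays(c2,uv2,o2);d=d[0];e=e[0]
    s=np.linalg.lstsq(np.c_[d,-e],q-p,rcond=None)[0];a=p+s[0]*d;b=q+s[1]*e
    return (a+b)/2,np.linalg.norm(a-b)
def rect(P):
    (x,y),(w,h),a=cv2.minAreaRect((P[:,:2]*1000).astype(np.float32))
    if w<h:w,h,a=h,w,a+90
    return np.round([x,y,w,h,(a+90)%180-90],1)
E
cat > m.py <<'E'
import pickle;from h import *
d=pickle.load(open('d0.pkl','rb'))
S={'can':((370,219),(276,192)),'ring':((370,158),(275,250)),'sink':((296,155),(349,248)),'trafo':((284,221),(352,191))}
H={'hcan':((221,151),(427,250)),'hring':((446,155),(196,258)),'hsink':((201,222),(429,190)),'htrafo':((453,230),(199,196))}
for i,n in enumerate(('top','scene')):
    c=d[n];P=cloud(c);hsv=cv2.cvtColor(c['color'],cv2.COLOR_RGB2HSV)
    print(n,'table z',np.nanmedian(P[(180,190) if i==0 else (215,225),:][:,330:350,2]))
    for k,s in S.items():
        u,v=s[i];w=np.zeros((400,640),bool);w[v-24:v+25,u-24:u+25]=1
        m=(w&(P[...,2]>.012)).astype(np.uint8);_,L,st,ce=cv2.connectedComponentsWithStats(m)
        j=1+np.argmin(np.hypot(*(ce[1:]-s[i]).T)) ;q=P[L==j];zt=np.percentile(q[:,2],[50,85,97])
        t=q[q[:,2]>zt[1]-.006];print(k,len(q),'z',zt.round(4),'all',rect(q),'top',rect(t),'med',np.median(t[:,:2],0).round(4))
    for k,s in H.items():
        u,v=s[i];w=np.zeros((400,640),np.uint8);w[v-36:v+37,u-36:u+37]=1
        m=w&((hsv[...,1]<45)&(hsv[...,2]>75)).astype(np.uint8)
        m=cv2.morphologyEx(m,cv2.MORPH_OPEN,np.ones((3,3)))
        cs,_=cv2.findContours(m,cv2.RETR_EXTERNAL,2);k1=max(cs,key=cv2.contourArea)
        dk=np.zeros_like(m);cv2.drawContours(dk,[k1],-1,1,-1);full=dk.copy();dk&=(hsv[...,2]<60).astype(np.uint8)
        cs,_=cv2.findContours(dk,0,2);k2=max(cs,key=cv2.contourArea)
        print(k,'tile z',np.nanmedian(P[...,2][(full>0)&(dk==0)]).round(4),'floor',np.nanmedian(P[...,2][dk>0]).round(4),'tile',rect(plane(c,k1[:,0],.012)),'rec',rect(plane(c,k2[:,0],.009)))
        s2=cv2.boundingRect(k1)
        M=cv2.moments(full,True);H[k]=H[k]+((M['m10']/M['m00'],M['m01']/M['m00']),)
for k,v in H.items(): print(k,'tri',*[np.round(x,4) for x in tri(d['top'],v[2],d['scene'],v[3])])
E
python3 m.py
```

```text
top table z 7.329461468180698e-05
can 230 z [0.0497 0.0525 0.0556] all [464.1 -89.9  35.5  34.6  41.6] top [464.2 -90.4  34.4  33.6 -66.9] med [ 0.4644 -0.0896]
ring 367 z [0.0236 0.0254 0.027 ] all [619.4 -94.7  56.9  56.8  67.3] top [619.3 -95.   56.8  56.2 -22.7] med [ 0.6186 -0.0943]
sink 38 z [0.0286 0.0309 0.032 ] all [624.4  83.8  70.7   2.3   6.4] top [624.4  83.8  70.7   2.2   6.5] med [0.6235 0.083 ]
trafo 361 z [0.0341 0.0366 0.038 ] all [460.4 108.2  48.4  42.8 -89. ] top [461.1 108.9  47.   40.6 -89.3] med [0.4597 0.1089]
hcan tile z 0.0114 floor 0.006 tile [637.2 273.1 108.3 106.5  70.9] rec [637.9 275.6  42.5  42.1 -86.7]
hring tile z 0.0114 floor 0.006 tile [ 629.3 -283.1  108.2  107.5   82.8] rec [ 630.5 -283.3   65.7   63.9   27.2]
hsink tile z 0.011 floor 0.0058 tile [460.4 309.7 108.  106.   72.5] rec [460.4 312.   81.2  36.1 -17.5]
htrafo tile z 0.0111 floor 0.0058 tile [ 445.5 -291.   109.1  105.9  -67.4] rec [ 446.5 -291.3   59.6   50.1   22.7]
scene table z -0.0007714175230278952
can 240 z [0.0469 0.0512 0.0543] all [465.4 -92.8  36.5  35.  -19. ] top [463.9 -
[... 335 characters left out ...]
all [461.8 106.7  50.9  45.3 -83.2] top [460.2 106.8  49.4  43.9  89.6] med [0.4619 0.1064]
hcan tile z 0.0101 floor 0.0052 tile [639.9 270.8 109.7 107.6 -19.1] rec [638.1 273.6  41.4  41.1 -10.3]
hring tile z 0.0105 floor 0.0055 tile [ 631.4 -284.6  109.5  109.    82.8] rec [ 629.3 -285.    64.1   63.8    4. ]
hsink tile z 0.0097 floor 0.0049 tile [463.6 307.2 112.3 108.  -17.5] rec [460.5 309.9  77.2  35.  -17.9]
htrafo tile z 0.0106 floor 0.0053 tile [ 448.8 -292.4  112.8  107.2   22.5] rec [ 445.4 -292.3   53.7   50.1   22.5]
hcan tri [0.6385 0.2739 0.0057] 0.0026
hring tri [ 0.6305 -0.2854  0.0059] 0.0008
hsink tri [0.4604 0.3107 0.0059] 0.0027
htrafo tri [ 0.4458 -0.2939  0.0048] 0.001
```

```bash
cat > g.py <<'E'
import sys;from h import *;from workcell import get_obs,tip_reach
def go(x,y,z,a):
    "deltas to TCP x,y,z with closing line (tool y) at world angle a deg, pointing down"
    o=get_obs();R=Rot.from_quat(o['ee_rot']).as_matrix();a=np.radians(a)
    ty=np.array([np.cos(a),np.sin(a),0]);tz=np.array([0,0,-1.]);G=np.c_[np.cross(ty,tz),ty,tz]
    print('delta',np.round(R.T@(np.array([x,y,z])-o['position']),4),'turn',np.round(Rot.from_matrix(R.T@G).as_rotvec(),4))
if __name__=='__main__':
    o=get_obs();t=tip_reach() if callable(tip_reach) else tip_reach
    print(round(float(o['clock']),2),o['position'].round(4),'grip',round(float(o['grip_width']),3),'F',o['ft_force'].round(1),'tip',t)
    go(*map(float,sys.argv[1:5]))
E
python3 g.py .465 -.0915 .16 0
```

```text
0.15 [0.2438 0.5752 0.2417] grip 0.998 F [-0.2 -1.1 -0.4] tip 0.011
delta [-0.4638 -0.5275  0.0823] turn [-9.00e-04  7.00e-04  1.17e+00]
```

Units first: turns go in shares of pi rad. So 1.17 rad / 3.1416 = 0.3724.

Call:
move_arm(plan=[{"delta_pos": [-0.464,-0.5275,0],"turn": [-0.0003,0.0003,0.3724],"fingers": 0},{"delta_pos": [-0.464,-0.5275,0],"turn": [-0.0003,0.0003,0.3724],"fingers": 0},{"delta_pos": [-0.464,-0.5275,0],"turn": [-0.0003,0.0003,0.3724],"fingers": 0},{"delta_pos": [-0.464,-0.5275,0],"turn": [-0.0003,0.0003,0.3724],"fingers": 0},{"delta_pos": [-0.464,-0.5275,0],"turn": [-0.0003,0.0003,0.3724],"fingers": 0},{"delta_pos": [-0.464,-0.5275,0],"turn": [-0.0003,0.0003,0.3724],"fingers": 0},{"delta_pos": [-0.464,-0.5275,0],"turn": [-0.0003,0.0003,0.3724],"fingers": 0},{"delta_pos": [-0.464,-0.5275,0],"turn": [-0.0003,0.0003,0.3724],"fingers": 0},{"delta_pos": [-0.464,-0.5275,0.08],"turn": [-0.0003,0.0003,0.3724],"fingers": 0},{"delta_pos": [-0.464,-0.5275,0.08],"turn": [-0.0003,0.0003,0.3724],"fingers": 0},{"delta_pos": [-0.464,-0.5275,0.08],"turn": [-0.0003,0.0003,0.3724],"fingers": 0},{"delta_pos": [-0.464,-0.5275,0.08],"turn": [-0.0003,0.0003,0.3724],"fingers": 0}], force=30)

```text
clock: 1.65
position: [0.4649, -0.0944, 0.1614]
ee_rot: [0.708, 0.706, 0.0, -0.0]
ft_force: [0.4, 1.6, 0.1]
grip_width: 0.996
grasp_force: 0.0
```

```bash
cat > w.py <<'E'
import sys;from h import *;from workcell import get_obs,camera
o=get_obs();c=camera('wrist');P=cloud(c,o)
if len(sys.argv)>1:cv2.imwrite(f'pics/{sys.argv[1]}.png',c['color'][:,:,::-1])
if len(sys.argv)>5:
    x,y,lo,hi=map(float,sys.argv[2:6])
    r=float(sys.argv[6]) if len(sys.argv)>6 else .06
    m=(np.hypot(P[...,0]-x,P[...,1]-y)<r)&(P[...,2]>lo)&(P[...,2]<hi)
    q=P[m];v,u=np.nonzero(m);print(len(q),'rect',rect(q),'z',np.percentile(q[:,2],[5,50,85,97]).round(4),'px',u.min(),u.max(),v.min(),v.max())
E
python3 w.py w1 .465 -.0915 .04 .06; python3 g.py .465 -.0915 .03 0
```

```text
1667 rect [463.4 -89.8  35.5  35.4 -63.1] z [0.0445 0.0508 0.052  0.0558] px 301 346 173 219
1.7 [ 0.465  -0.0966  0.1606] grip 1.003 F [-2.3 -1.5 -0.8] tip 0.011
delta [5.200e-03 1.000e-04 1.306e-01] turn [-0.0009  0.0007 -0.0049]
```

View pics/w1.png

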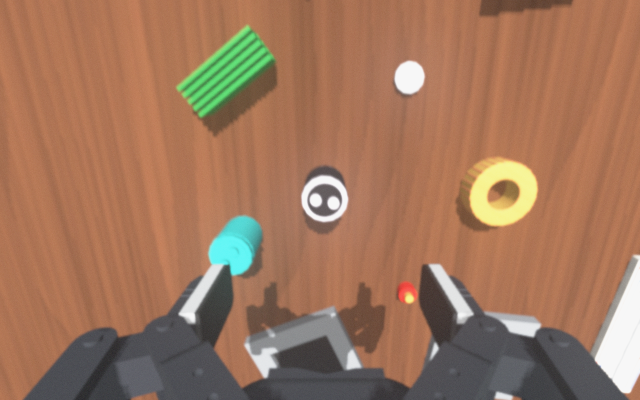

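The wrist view shows the can centred at (325,198), with the ring at (500,192), the turquoise look-alike clear at (236,245) and the green one at (225,70). The can's wrist measurement agrees with the two fixed views: about (464, -91) mm, top 50–56 mm.

Call:
move_arm(plan=[{"delta_pos": [0.0005,-0.0005,0.05],"turn": [0,0,0],"fingers": 0},{"delta_pos": [0.0005,-0.0005,0.1],"turn": [0,0,0],"fingers": 0},{"delta_pos": [0.0005,-0.0005,0.125],"turn": [0,0,0],"fingers": 0},{"delta_pos": [0.0005,-0.0005,0.135],"turn": [0,0,0],"fingers": 0},{"delta_pos": [0.0005,-0.0005,0.135],"turn": [0,0,0],"fingers": 0},{"delta_pos": [0.0005,-0.0005,0.135],"turn": [0,0,0],"fingers": 0.4},{"delta_pos": [0.0005,-0.0005,0.135],"turn": [0,0,0],"fingers": 0.8},{"delta_pos": [0.0005,-0.0005,0.135],"turn": [0,0,0],"fingers": 0.8},{"delta_pos": [0.0005,-0.0005,0.135],"turn": [0,0,0],"fingers": 0.8},{"delta_pos": [0.0005,-0.0005,0.135],"turn": [0,0,0],"fingers": 0.8},{"delta_pos": [0.0005,-0.0005,0.135],"turn": [0,0,0],"fingers": 0.8},{"delta_pos": [0.0005,-0.0005,0.135],"turn": [0,0,0],"fingers": 0.8}], force=30)

```text
clock: 3.2
position: [0.4652, -0.0904, 0.028]
ee_rot: [0.707, 0.707, 0.001, -0.0]
ft_force: [-2.7, 1.5, 7.7]
grip_width: 0.414
grasp_force: 29.3
```

```bash
python3 g.py .638 .274 .112 0
```

```text
3.2 [ 0.4652 -0.0904  0.028 ] grip 0.414 F [-2.7  1.5  7.7] tip 0.011
delta [ 0.3646  0.1729 -0.0831] turn [ 0.0011 -0.0019  0.    ]
```

Call:
move_arm(plan=[{"delta_pos": [0,0,-0.03],"turn": [0,0,0],"fingers": 0.8},{"delta_pos": [0,0,-0.08],"turn": [0,0,0],"fingers": 0.8},{"delta_pos": [0.05,0.024,-0.08],"turn": [0,0,0],"fingers": 0.8},{"delta_pos": [0.1,0.047,-0.08],"turn": [0,0,0],"fingers": 0.8},{"delta_pos": [0.15,0.071,-0.08],"turn": [0,0,0],"fingers": 0.8},{"delta_pos": [0.2,0.095,-0.08],"turn": [0,0,0],"fingers": 0.8},{"delta_pos": [0.25,0.119,-0.08],"turn": [0,0,0],"fingers": 0.8},{"delta_pos": [0.3,0.142,-0.08],"turn": [0,0,0],"fingers": 0.8},{"delta_pos": [0.345,0.163,-0.08],"turn": [0,0,0],"fingers": 0.8},{"delta_pos": [0.365,0.173,-0.08],"turn": [0,0,0],"fingers": 0.8},{"delta_pos": [0.365,0.173,-0.06],"turn": [0,0,0],"fingers": 0.8},{"delta_pos": [0.365,0.173,-0.05],"turn": [0,0,0],"fingers": 0.8}])

```text
clock: 4.7
position: [0.6367, 0.2728, 0.0757]
ee_rot: [0.707, 0.707, -0.001, -0.001]
ft_force: [0.0, -1.5, -1.1]
grip_width: 0.409
grasp_force: 30.6
```

```bash
python3 w.py w2 .638 .274 .04 .2 .07; python3 g.py .638 .274 .034 0
```

```text
42782 rect [ 6.367e+02  2.731e+02  1.253e+02  3.710e+01 -4.000e-01] z [0.0795 0.1244 0.1449 0.1505] px 64 587 222 399
4.75 [0.6363 0.2724 0.0747] grip 0.414 F [-0.9 -0.4 -2. ] tip 0.011
delta [0.0017 0.0018 0.0407] turn [-0.0032  0.001  -0.0016]
```

View pics/w2.png

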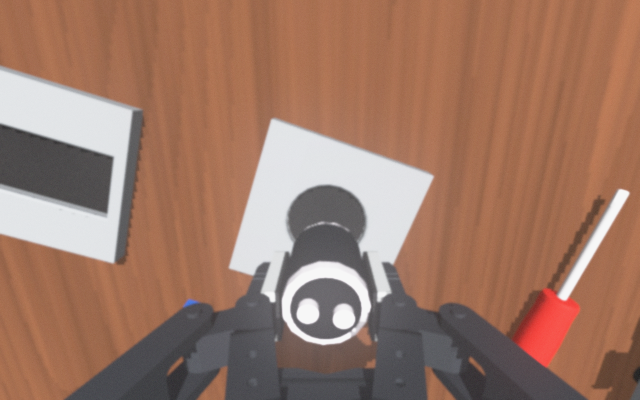

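The wrist view shows the can upright in the jaws at (325,300), with the recess under it at (326,215), both on the same column. The blue cube at (190,303) is just off the tile. I'll lower slowly.

Call:
move_arm(plan=[{"delta_pos": [0.001,0.001,0.02],"turn": [0,0,0],"fingers": 0.8},{"delta_pos": [0.001,0.001,0.034],"turn": [0,0,0],"fingers": 0.8},{"delta_pos": [0.001,0.001,0.038],"turn": [0,0,0],"fingers": 0.8},{"delta_pos": [0.001,0.001,0.041],"turn": [0,0,0],"fingers": 0.8},{"delta_pos": [0.001,0.001,0.041],"turn": [0,0,0],"fingers": 0.8},{"delta_pos": [0.001,0.001,0.041],"turn": [0,0,0],"fingers": 0.8}])

```text
clock: 5.5
position: [0.6391, 0.2755, 0.0374]
ee_rot: [0.707, 0.707, 0.001, -0.0]
ft_force: [0.2, -0.0, -1.0]
grip_width: 0.413
grasp_force: 30.6
```

Call:
move_arm(plan=[{"delta_pos": [-0.001,-0.001,0.002],"turn": [0,0,0],"fingers": 0.8},{"delta_pos": [-0.001,-0.001,0.003],"turn": [0,0,0],"fingers": 0.8},{"delta_pos": [-0.001,-0.001,0.004],"turn": [0,0,0],"fingers": 0.8},{"delta_pos": [-0.001,-0.001,0.004],"turn": [0,0,0],"fingers": 0.8}])

```text
clock: 6.0
position: [0.6378, 0.2743, 0.0341]
ee_rot: [0.707, 0.707, 0.001, -0.001]
ft_force: [-5.3, -1.9, 10.7]
grip_width: 0.417
grasp_force: 31.6
```

Call:
move_arm(plan=[{"delta_pos": [0,0,0],"turn": [0,0,0],"fingers": 0.45},{"delta_pos": [0,0,0],"turn": [0,0,0],"fingers": 0.2},{"delta_pos": [0,0,0],"turn": [0,0,0],"fingers": 0.1},{"delta_pos": [0,0,0],"turn": [0,0,0],"fingers": 0},{"delta_pos": [0,0,-0.03],"turn": [0,0,0],"fingers": 0},{"delta_pos": [0,0,-0.08],"turn": [0,0,0],"fingers": 0},{"delta_pos": [0,0,-0.126],"turn": [0,0,0],"fingers": 0},{"delta_pos": [0,0,-0.126],"turn": [0,0,0],"fingers": 0}])

```text
clock: 7.0
position: [0.6399, 0.2748, 0.1634]
ee_rot: [0.707, 0.707, 0.004, 0.001]
ft_force: [0.2, 0.1, -0.7]
grip_width: 0.996
grasp_force: 0.0
```

```bash
python3 w.py w3 .638 .274 .04 .07; python3 g.py .619 -.0955 .16 0
```

```text
1763 rect [637.5 275.   35.6  35.4  29.6] z [0.0473 0.0568 0.058  0.0616] px 299 344 178 226
7.05 [0.6386 0.2745 0.1607] grip 0.998 F [-0.5 -0.1 -1. ] tip 0.011
delta [-0.37   -0.0196 -0.0005] turn [ 0.0032 -0.003  -0.0001]
```

View pics/w3.png

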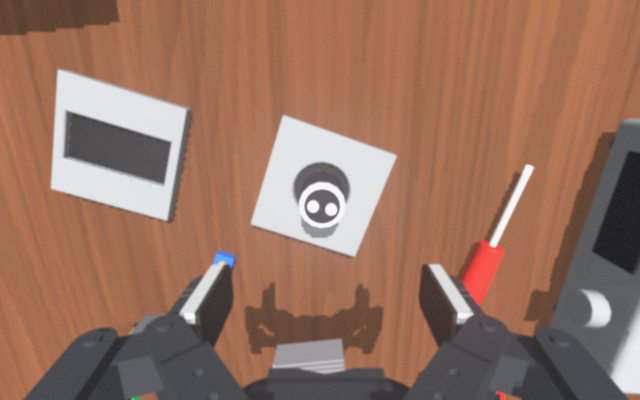

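The can sits centred in its recess at (322,205), with its top at 57 mm as expected. Next is the ring core.

Call:
move_arm(plan=[{"delta_pos": [-0.06,-0.0032,0],"turn": [0,0,0],"fingers": 0.2},{"delta_pos": [-0.12,-0.0064,0],"turn": [0,0,0],"fingers": 0.2},{"delta_pos": [-0.18,-0.0096,0],"turn": [0,0,0],"fingers": 0.2},{"delta_pos": [-0.24,-0.0128,0],"turn": [0,0,0],"fingers": 0.2},{"delta_pos": [-0.3,-0.016,0],"turn": [0,0,0],"fingers": 0.2},{"delta_pos": [-0.35,-0.0185,0],"turn": [0,0,0],"fingers": 0.2},{"delta_pos": [-0.37,-0.0195,0],"turn": [0,0,0],"fingers": 0.2},{"delta_pos": [-0.37,-0.0195,0],"turn": [0,0,0],"fingers": 0.2},{"delta_pos": [-0.37,-0.0195,0],"turn": [0,0,0],"fingers": 0.2}])

```text
clock: 8.18
position: [0.6185, -0.0932, 0.1576]
ee_rot: [0.706, 0.708, 0.001, -0.001]
ft_force: [0.6, 0.5, -0.2]
grip_width: 0.802
grasp_force: 0.0
```

```bash
python3 w.py w4 .619 -.0955 .017 .04 .045; python3 g.py .619 -.0955 .02 0
python3 - <<'E'
from h import *;from workcell import *
o=get_obs();c=camera('wrist');P=cloud(c,o);q=(P-o['position'])@Rot.from_quat(o['ee_rot']).as_matrix()
m=(abs(q[...,0])<.012)&(abs(q[...,1])<.07)&(q[...,2]<.05);s=q[m];print(len(s),s[:,2].max(),np.percentile(s[:,2],[90,98]))
for l in(-.06,-.05,-.04,.03,.04,.05):
    k=s[(s[:,1]>l)&(s[:,1]<l+.01)];print(l,len(k),k[:,2].max() if len(k) else '')
E
```

```text
2747 rect [617.8 -94.6  57.7  56.8 -88.7] z [0.0219 0.0242 0.0249 0.0255] px 292 358 162 228
8.22 [ 0.6186 -0.0931  0.1578] grip 0.804 F [-0.4 -0.4  0.8] tip 0.011
delta [-0.0027  0.0005  0.1378] turn [-0.0003 -0.0023  0.0032]
21714 0.0039198175548362585 [-0.018141   -0.00395552]
-0.06 3749 -0.037794767686301
-0.05 1716 -0.0005938119533065421
-0.04 2538 0.003814800109866075
0.03 2509 0.0039198175548362585
0.04 1643 -0.0008763688879445014
0.05 3427 -0.03764067849555714
```

Call:
move_arm(plan=[{"delta_pos": [-0.002,0,0.05],"turn": [0,0,0],"fingers": 0.2},{"delta_pos": [-0.002,0,0.1],"turn": [0,0,0],"fingers": 0.2},{"delta_pos": [-0.002,0,0.13],"turn": [0,0,0],"fingers": 0.2},{"delta_pos": [-0.002,0,0.142],"turn": [0,0,0],"fingers": 0.2},{"delta_pos": [-0.002,0,0.142],"turn": [0,0,0],"fingers": 0.2},{"delta_pos": [-0.002,0,0.142],"turn": [0,0,0],"fingers": 0.6},{"delta_pos": [-0.002,0,0.142],"turn": [0,0,0],"fingers": 0.6},{"delta_pos": [-0.002,0,0.142],"turn": [0,0,0],"fingers": 0.6},{"delta_pos": [-0.002,0,0.142],"turn": [0,0,0],"fingers": 0.6},{"delta_pos": [-0.002,0,0.142],"turn": [0,0,0],"fingers": 0.6}], force=40)

```text
clock: 9.52
position: [0.6194, -0.0974, 0.0181]
ee_rot: [0.707, 0.707, 0.002, 0.0]
ft_force: [-3.0, 1.5, 6.7]
grip_width: 0.663
grasp_force: 43.2
```

```bash
python3 g.py .630 -.2843 .10 0
```

```text
9.53 [ 0.6194 -0.0974  0.0181] grip 0.663 F [-3.   1.5  6.7] tip 0.011
delta [-0.1868  0.0108 -0.0822] turn [ 0.0027 -0.0019  0.0002]
```

Call:
move_arm(plan=[{"delta_pos": [0,0,-0.03],"turn": [0,0,0],"fingers": 0.6},{"delta_pos": [0,0,-0.07],"turn": [0,0,0],"fingers": 0.6},{"delta_pos": [-0.05,0.003,-0.08],"turn": [0,0,0],"fingers": 0.6},{"delta_pos": [-0.1,0.006,-0.08],"turn": [0,0,0],"fingers": 0.6},{"delta_pos": [-0.15,0.009,-0.08],"turn": [0,0,0],"fingers": 0.6},{"delta_pos": [-0.18,0.011,-0.08],"turn": [0,0,0],"fingers": 0.6},{"delta_pos": [-0.187,0.011,-0.08],"turn": [0,0,0],"fingers": 0.6},{"delta_pos": [-0.187,0.011,-0.08],"turn": [0,0,0],"fingers": 0.6},{"delta_pos": [-0.187,0.011,-0.08],"turn": [0,0,0],"fingers": 0.6}])

```text
clock: 10.65
position: [0.6299, -0.2827, 0.0961]
ee_rot: [0.706, 0.708, 0.001, -0.001]
ft_force: [0.2, 0.6, -2.3]
grip_width: 0.668
grasp_force: 43.8
```

```bash
python3 w.py w5 .630 -.2843 .095 .112 .026; python3 g.py .630 -.2843 .024 0
```

```text
6805 rect [ 630.  -283.7   51.9   50.5    4.4] z [0.0991 0.1021 0.1027 0.1032] px 268 384 235 333
10.7 [ 0.6299 -0.2828  0.0961] grip 0.66 F [ 1.2  0.  -2.7] tip 0.011
delta [-0.0017  0.0001  0.0721] turn [ 0.0006 -0.0023  0.0021]
```

View pics/w5.png

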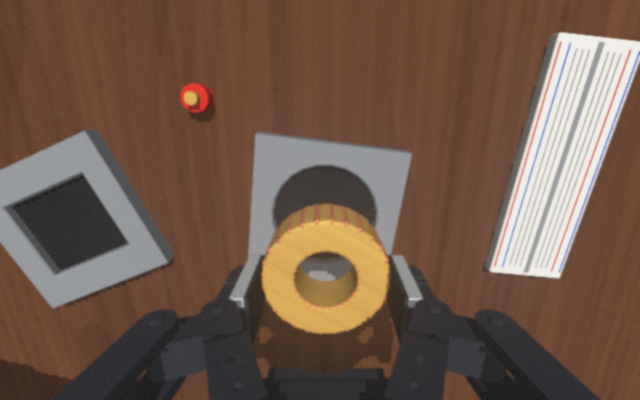

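The wrist view shows the ring core level in the jaws at (326,276), over the round recess centred near (325,208). I'll measure its offset in the grip by colour.

Run:
```python
from h import *;from workcell import *
o=get_obs();c=camera('wrist');P=cloud(c,o);h=cv2.cvtColor(c['color'],cv2.COLOR_RGB2HSV)
m=(h[...,1]>130)&(h[...,0]>14)&(h[...,0]<28)&(P[...,2]>.097)&(P[...,2]<.11)
k=P[m];print(len(k),rect(k),o['position'].round(4))
```

```text
8915 [ 629.7 -280.    57.6   57.1  -89.7] [ 0.6299 -0.2828  0.0961]
```

Call:
move_arm(plan=[{"delta_pos": [-0.004,0,0.02],"turn": [0,0,0],"fingers": 0.6},{"delta_pos": [-0.004,0,0.045],"turn": [0,0,0],"fingers": 0.6},{"delta_pos": [-0.004,0,0.06],"turn": [0,0,0],"fingers": 0.6},{"delta_pos": [-0.004,0,0.067],"turn": [0,0,0],"fingers": 0.6},{"delta_pos": [-0.004,0,0.07],"turn": [0,0,0],"fingers": 0.6},{"delta_pos": [-0.004,0,0.072],"turn": [0,0,0],"fingers": 0.6},{"delta_pos": [-0.004,0,0.073],"turn": [0,0,0],"fingers": 0.6},{"delta_pos": [-0.004,0,0.073],"turn": [0,0,0],"fingers": 0.6}])

```text
clock: 11.75
position: [0.6297, -0.2888, 0.0242]
ee_rot: [0.707, 0.707, 0.001, 0.0]
ft_force: [-2.6, 1.3, 6.0]
grip_width: 0.663
grasp_force: 44.4
```

Call:
move_arm(plan=[{"delta_pos": [0,0,0],"turn": [0,0,0],"fingers": 0.25},{"delta_pos": [0,0,0],"turn": [0,0,0],"fingers": 0.15},{"delta_pos": [0,0,0],"turn": [0,0,0],"fingers": 0.1},{"delta_pos": [0,0,0],"turn": [0,0,0],"fingers": 0.1},{"delta_pos": [0,0,-0.03],"turn": [0,0,0],"fingers": 0.1},{"delta_pos": [0,0,-0.08],"turn": [0,0,0],"fingers": 0.1},{"delta_pos": [0,0,-0.137],"turn": [0,0,0],"fingers": 0.1},{"delta_pos": [0,0,-0.137],"turn": [0,0,0],"fingers": 0.1},{"delta_pos": [0,0,-0.137],"turn": [0,0,0],"fingers": 0.1}])

```text
clock: 12.88
position: [0.6292, -0.2885, 0.1597]
ee_rot: [0.707, 0.707, 0.001, -0.001]
ft_force: [-0.2, 0.2, -0.9]
grip_width: 0.897
grasp_force: 0.0
```

```bash
python3 w.py w6 .630 -.2843 .02 .05; python3 g.py .6245 .0825 .16 97
```

```text
2911 rect [ 629.3 -286.    57.5   57.3   64.4] z [0.026  0.0302 0.0309 0.0315] px 292 360 158 225
12.93 [ 0.6288 -0.2883  0.1589] grip 0.9 F [-0.6 -0.2 -0.3] tip 0.011
delta [ 3.708e-01 -4.300e-03 -3.000e-04] turn [ 1.0000e-03 -2.6000e-03 -1.6928e+00]
```

View pics/w6.png

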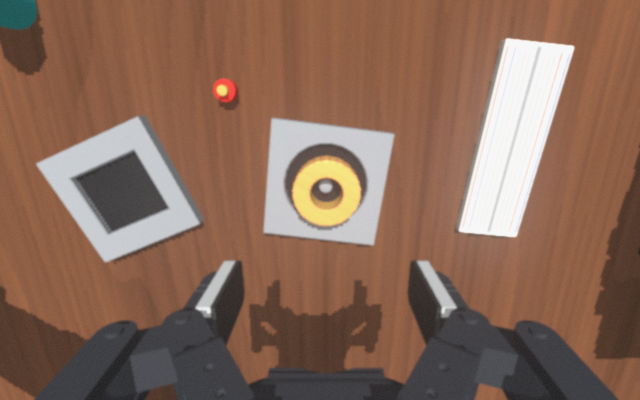

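The ring core sits over the post at (326,190), level, with its top at 30 mm. Next is the heatsink.

Scaled: -1.69 rad / 3.1416 = -0.5379.

Call:
move_arm(plan=[{"delta_pos": [0.04,0,0],"turn": [0,0,-0.0541],"fingers": 0.2},{"delta_pos": [0.08,-0.001,0],"turn": [0,0,-0.1082],"fingers": 0.3},{"delta_pos": [0.12,-0.001,0],"turn": [0,0,-0.1623],"fingers": 0.3},{"delta_pos": [0.16,-0.002,0],"turn": [0,0,-0.2165],"fingers": 0.3},{"delta_pos": [0.2,-0.002,0],"turn": [0,0,-0.2706],"fingers": 0.3},{"delta_pos": [0.24,-0.003,0],"turn": [0,0,-0.3247],"fingers": 0.3},{"delta_pos": [0.28,-0.003,0],"turn": [0,0,-0.3788],"fingers": 0.3},{"delta_pos": [0.32,-0.004,0],"turn": [0,0,-0.4329],"fingers": 0.3},{"delta_pos": [0.35,-0.004,0],"turn": [0,0,-0.487],"fingers": 0.3},{"delta_pos": [0.37,-0.004,0],"turn": [0.0003,-0.0006,-0.5379],"fingers": 0.3},{"delta_pos": [0.37,-0.004,0],"turn": [0.0003,-0.0006,-0.5379],"fingers": 0.3},{"delta_pos": [0.37,-0.004,0],"turn": [0.0003,-0.0006,-0.5379],"fingers": 0.3}])

```text
clock: 14.42
position: [0.625, 0.0798, 0.1598]
ee_rot: [-0.057, 0.998, -0.001, -0.0]
ft_force: [0.1, -0.9, 0.3]
grip_width: 0.701
grasp_force: 0.0
```

```bash
python3 w.py w7 .6245 .0825 .02 .04;  python3 g.py .6245 .0825 .16 97
```

```text
1258 rect [623.6  84.2  72.4  25.7   6.3] z [0.0244 0.0302 0.0309 0.0315] px 316 347 151 234
14.47 [0.6251 0.0795 0.16  ] grip 0.7 F [-0.8 -0.3  0.2] tip 0.011
delta [ 0.0003  0.003  -0.    ] turn [-0.0014 -0.     -0.0077]
```

Call:
move_arm(plan=[{"delta_pos": [0.001,0.0035,0.05],"turn": [0,0,0],"fingers": 0.3},{"delta_pos": [0.001,0.0035,0.1],"turn": [0,0,0],"fingers": 0.3},{"delta_pos": [0.001,0.0035,0.13],"turn": [0,0,0],"fingers": 0.3},{"delta_pos": [0.001,0.0035,0.14],"turn": [0,0,0],"fingers": 0.3},{"delta_pos": [0.001,0.0035,0.14],"turn": [0,0,0],"fingers": 0.4},{"delta_pos": [0.001,0.0035,0.14],"turn": [0,0,0],"fingers": 0.9},{"delta_pos": [0.001,0.0035,0.14],"turn": [0,0,0],"fingers": 0.9},{"delta_pos": [0.001,0.0035,0.14],"turn": [0,0,0],"fingers": 0.9},{"delta_pos": [0.001,0.0035,0.14],"turn": [0,0,0],"fingers": 0.9},{"delta_pos": [0.001,0.0035,0.14],"turn": [0,0,0],"fingers": 0.9},{"delta_pos": [0.001,0.0035,0.14],"turn": [0,0,0],"fingers": 0.9}], force=30)

```text
clock: 15.85
position: [0.6252, 0.0846, 0.0223]
ee_rot: [-0.059, 0.998, -0.0, 0.002]
ft_force: [-1.1, -0.5, 7.0]
grip_width: 0.294
grasp_force: 31.2
```

```bash
python3 g.py .4605 .3105 .10 72.4
```

```text
15.85 [0.6252 0.0846 0.0223] grip 0.294 F [-1.1 -0.5  7. ] tip 0.011
delta [ 0.1364  0.2438 -0.0783] turn [0.0005 0.0037 0.4261]
```

Scaled: 0.002 rad / 3.1416 = 0.0006.

Call:
move_arm(plan=[{"delta_pos": [0,0,-0.03],"turn": [0,0,0],"fingers": 0.9},{"delta_pos": [0,0,-0.08],"turn": [0,0,0],"fingers": 0.9},{"delta_pos": [0.025,0.045,-0.08],"turn": [0,0,0.0318],"fingers": 0.9},{"delta_pos": [0.05,0.09,-0.08],"turn": [0,0,0.0637],"fingers": 0.9},{"delta_pos": [0.075,0.135,-0.08],"turn": [0,0,0.0955],"fingers": 0.9},{"delta_pos": [0.1,0.18,-0.08],"turn": [0,0,0.1273],"fingers": 0.9},{"delta_pos": [0.125,0.225,-0.08],"turn": [0,0,0.1356],"fingers": 0.9},{"delta_pos": [0.136,0.244,-0.08],"turn": [0,0.0006,0.1356],"fingers": 0.9},{"delta_pos": [0.136,0.244,-0.08],"turn": [0,0.0006,0.1356],"fingers": 0.9},{"delta_pos": [0.136,0.244,-0.08],"turn": [0,0.0006,0.1356],"fingers": 0.9}])

```text
clock: 17.1
position: [0.4607, 0.3096, 0.1006]
ee_rot: [0.153, 0.988, -0.0, -0.0]
ft_force: [0.2, 0.3, -1.1]
grip_width: 0.298
grasp_force: 30.2
```

```bash
python3 w.py w8 .4605 .3105 .104 .116 .07; python3 g.py .4605 .3105 .03 72.4
```

```text
5035 rect [458.5 308.7  76.8  50.1 -36.6] z [0.1056 0.1087 0.1097 0.1144] px 262 389 204 351
17.15 [0.4609 0.3094 0.1005] grip 0.296 F [-0.2 -0.9 -1.2] tip 0.011
delta [0.0007 0.001  0.0705] turn [-0.0007 -0.0002 -0.0016]
```

View pics/w8.png

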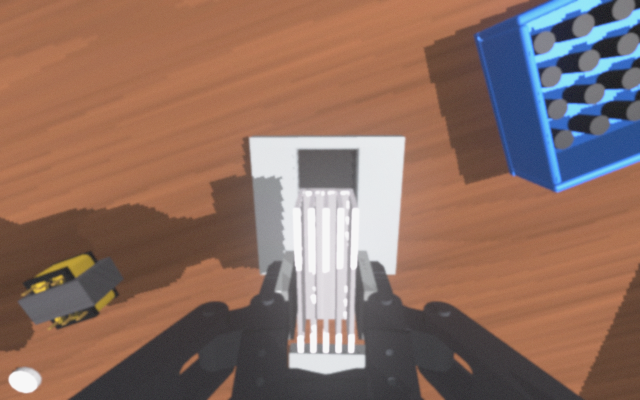

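The heatsink is held level, aligned with the long recess: fins at columns 294–358, recess at columns 298–358. I'll check its offset along its length.

Run:
```python
from h import *;from workcell import *
o=get_obs();c=camera('wrist');P=cloud(c,o);R=Rot.from_quat(o['ee_rot']).as_matrix();q=(P-o['position'])@R
m=(abs(q[...,1])<.011)&(abs(q[...,0])<.06)&(P[...,2]>.1)&(P[...,2]<.113);k=q[m]
print(len(k),np.percentile(k[:,0],[0,1,99,100]).round(4),np.percentile(P[m][:,2],[5,50,95]).round(4),R[:,0].round(3))
```

```text
3100 [-0.0351 -0.0335  0.0375  0.0381] [0.1021 0.1084 0.1095] [-0.953  0.304  0.   ]
```

Call:
move_arm(plan=[{"delta_pos": [-0.001,0.001,0.025],"turn": [0,0,0],"fingers": 0.9},{"delta_pos": [-0.001,0.001,0.05],"turn": [0,0,0],"fingers": 0.9},{"delta_pos": [-0.001,0.001,0.062],"turn": [0,0,0],"fingers": 0.9},{"delta_pos": [-0.001,0.001,0.067],"turn": [0,0,0],"fingers": 0.9},{"delta_pos": [-0.001,0.001,0.07],"turn": [0,0,0],"fingers": 0.9},{"delta_pos": [-0.001,0.001,0.072],"turn": [0,0,0],"fingers": 0.9},{"delta_pos": [-0.001,0.001,0.073],"turn": [0,0,0],"fingers": 0.9},{"delta_pos": [-0.001,0.001,0.073],"turn": [0,0,0],"fingers": 0.9}])

```text
clock: 18.2
position: [0.4613, 0.3116, 0.0282]
ee_rot: [0.153, 0.988, 0.0, -0.0]
ft_force: [-3.0, -1.2, 5.5]
grip_width: 0.297
grasp_force: 31.1
```

Call:
move_arm(plan=[{"delta_pos": [0,0,0],"turn": [0,0,0],"fingers": 0.6},{"delta_pos": [0,0,0],"turn": [0,0,0],"fingers": 0.4},{"delta_pos": [0,0,0],"turn": [0,0,0],"fingers": 0.4},{"delta_pos": [0,0,0],"turn": [0,0,0],"fingers": 0.4},{"delta_pos": [0,0,-0.03],"turn": [0,0,0],"fingers": 0.3},{"delta_pos": [0,0,-0.08],"turn": [0,0,0],"fingers": 0.2},{"delta_pos": [0,0,-0.133],"turn": [0,0,0],"fingers": 0.2},{"delta_pos": [0,0,-0.133],"turn": [0,0,0],"fingers": 0.2},{"delta_pos": [0,0,-0.133],"turn": [0,0,0],"fingers": 0.2}])

```text
clock: 19.32
position: [0.4609, 0.3113, 0.1599]
ee_rot: [0.153, 0.988, -0.0, -0.001]
ft_force: [-0.8, 0.6, -0.5]
grip_width: 0.799
grasp_force: 0.0
```

```bash
python3 w.py w9 .4605 .3105 .025 .05; python3 g.py .461 .1075 .16 0.5
```

```text
1329 rect [459.9 312.   72.6  26.  -17.4] z [0.0303 0.0362 0.037  0.0376] px 310 342 152 237
19.38 [0.4606 0.311  0.1592] grip 0.802 F [ 0.4 -0.2  0.5] tip 0.011
delta [-0.0618 -0.1939 -0.0005] turn [-2.8000e-03 -3.0000e-04  1.2554e+00]
```

View pics/w9.png

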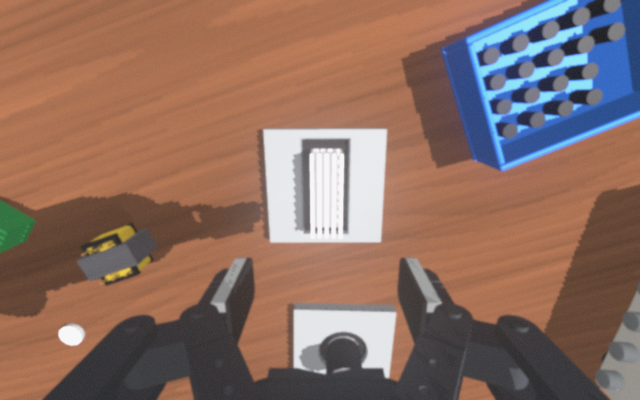

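The heatsink is fully down in its recess at (326,193), with its top at 36 mm. Next is the transformer at (118,255), gripped across its flat core ends.

Scaled: -0.316 rad / 3.1416 = -0.1006.

Call:
move_arm(plan=[{"delta_pos": [-0.018,-0.057,0],"turn": [0,0,-0.0477],"fingers": 0.2},{"delta_pos": [-0.036,-0.114,0],"turn": [0,0,-0.0955],"fingers": 0.2},{"delta_pos": [-0.054,-0.17,0],"turn": [0,0,-0.1006],"fingers": 0.2},{"delta_pos": [-0.062,-0.194,0],"turn": [0,0,-0.1006],"fingers": 0.2},{"delta_pos": [-0.062,-0.194,0],"turn": [0,0,-0.1006],"fingers": 0.2},{"delta_pos": [-0.062,-0.194,0],"turn": [0,0,-0.1006],"fingers": 0.2},{"delta_pos": [-0.062,-0.194,0],"turn": [0,0,-0.1006],"fingers": 0.2}])

```text
clock: 20.25
position: [0.4614, 0.1089, 0.1599]
ee_rot: [-0.006, 1.0, -0.0, -0.001]
ft_force: [0.2, 0.3, -0.1]
grip_width: 0.798
grasp_force: 0.0
```

```bash
python3 w.py w10 .461 .1075 .015 .06 .045;python3 w.py w10b .461 .1075 .032 .038 .045; python3 g.py .461 .1075 .16 90.5
```

```text
2739 rect [459.  109.2  49.7  43.2 -87.7] z [0.0257 0.0356 0.0368 0.0376] px 296 356 165 218
2216 rect [458.7 109.1  49.5  42.5 -87.6] z [0.0322 0.0359 0.0368 0.0374] px 296 356 169 218
20.35 [0.4615 0.1085 0.1601] grip 0.8 F [-0.1  0.2 -0.8] tip 0.011
delta [ 0.0005 -0.001   0.0001] turn [-0.0005 -0.0014  0.002 ]
```

View pics/w10.png

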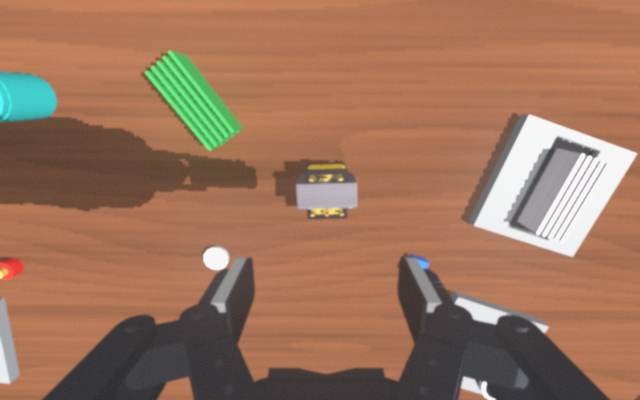

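The transformer is at (326,190) with its core ends at columns 296 and 356, centred between the fingers and square to them.

Call:
move_arm(plan=[{"delta_pos": [0.0015,0,0.05],"turn": [0,0,0],"fingers": 0.2},{"delta_pos": [0.0015,0,0.1],"turn": [0,0,0],"fingers": 0.2},{"delta_pos": [0.0015,0,0.13],"turn": [0,0,0],"fingers": 0.2},{"delta_pos": [0.0015,0,0.142],"turn": [0,0,0],"fingers": 0.2},{"delta_pos": [0.0015,0,0.142],"turn": [0,0,0],"fingers": 0.25},{"delta_pos": [0.0015,0,0.142],"turn": [0,0,0],"fingers": 0.7},{"delta_pos": [0.0015,0,0.142],"turn": [0,0,0],"fingers": 0.7},{"delta_pos": [0.0015,0,0.142],"turn": [0,0,0],"fingers": 0.7},{"delta_pos": [0.0015,0,0.142],"turn": [0,0,0],"fingers": 0.7},{"delta_pos": [0.0015,0,0.142],"turn": [0,0,0],"fingers": 0.7}], force=50)

```text
clock: 21.6
position: [0.4612, 0.1083, 0.0199]
ee_rot: [-0.005, 1.0, 0.001, 0.001]
ft_force: [-1.4, 0.8, 7.4]
grip_width: 0.575
grasp_force: 53.2
```

```bash
python3 g.py .446 -.292 .10 22.6
```

```text
21.6 [0.4612 0.1083 0.0199] grip 0.575 F [-1.4  0.8  7.4] tip 0.011
delta [ 0.0188 -0.4    -0.0806] turn [1.9000e-03 7.0000e-04 1.1857e+00]
```

Scaled: 0.45 rad / 3.1416 = 0.1432.

Call:
move_arm(plan=[{"delta_pos": [0,0,-0.03],"turn": [0,0,0],"fingers": 0.7},{"delta_pos": [0,0,-0.08],"turn": [0,0,0],"fingers": 0.7},{"delta_pos": [0.002,-0.05,-0.08],"turn": [0,0,0.0477],"fingers": 0.7},{"delta_pos": [0.005,-0.1,-0.08],"turn": [0,0,0.0955],"fingers": 0.7},{"delta_pos": [0.007,-0.15,-0.08],"turn": [0,0,0.1432],"fingers": 0.7},{"delta_pos": [0.009,-0.2,-0.08],"turn": [0,0,0.191],"fingers": 0.7},{"delta_pos": [0.012,-0.25,-0.08],"turn": [0,0,0.2387],"fingers": 0.7},{"delta_pos": [0.014,-0.3,-0.08],"turn": [0,0,0.2865],"fingers": 0.7},{"delta_pos": [0.016,-0.35,-0.08],"turn": [0,0,0.3342],"fingers": 0.7},{"delta_pos": [0.018,-0.385,-0.08],"turn": [0,0,0.3775],"fingers": 0.7},{"delta_pos": [0.019,-0.4,-0.08],"turn": [0,0,0.3775],"fingers": 0.7},{"delta_pos": [0.019,-0.4,-0.08],"turn": [0,0,0.3775],"fingers": 0.7}])

```text
clock: 23.1
position: [0.4445, -0.2928, 0.0985]
ee_rot: [0.555, 0.832, -0.0, -0.0]
ft_force: [-0.6, -0.1, -4.2]
grip_width: 0.576
grasp_force: 54.1
```

```bash
python3 w.py w11;  python3 g.py .446 -.292 .03 22.6
python3 - <<'E'
from h import *;from workcell import *
o=get_obs();c=camera('wrist');P=cloud(c,o);R=Rot.from_quat(o['ee_rot']).as_matrix();q=(P-o['position'])@R
m=(abs(q[...,1])<.02)&(abs(q[...,0])<.04)&(P[...,2]>.104)&(P[...,2]<.12);k=q[m]
print(len(k),np.percentile(k[:,0],[0,1,99,100]).round(4),np.percentile(P[m][:,2],[5,50,95]).round(4),R[:,0].round(3))
E
```

```text
23.15 [ 0.4449 -0.2916  0.0984] grip 0.575 F [ 0.3  1.2 -3.8] tip 0.011
delta [-0.0009  0.001   0.0684] turn [-0.0009 -0.001   0.0014]
8404 [-0.0199 -0.0182  0.0236  0.0244] [0.1091 0.1141 0.1157] [-0.386  0.923  0.001]
```

View pics/w11.png

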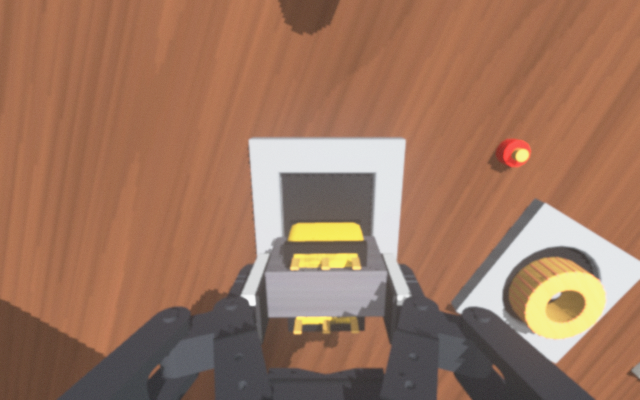

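The transformer is level and square over its recess: part at (326,285), recess columns 282–375. It sits about 2 mm ahead in the jaws, which I'll correct while lowering.

Call:
move_arm(plan=[{"delta_pos": [-0.003,0.001,0.025],"turn": [0,0,0],"fingers": 0.7},{"delta_pos": [-0.003,0.001,0.05],"turn": [0,0,0],"fingers": 0.7},{"delta_pos": [-0.003,0.001,0.062],"turn": [0,0,0],"fingers": 0.7},{"delta_pos": [-0.003,0.001,0.067],"turn": [0,0,0],"fingers": 0.7},{"delta_pos": [-0.003,0.001,0.07],"turn": [0,0,0],"fingers": 0.7},{"delta_pos": [-0.003,0.001,0.072],"turn": [0,0,0],"fingers": 0.7},{"delta_pos": [-0.003,0.001,0.073],"turn": [0,0,0],"fingers": 0.7},{"delta_pos": [-0.003,0.001,0.073],"turn": [0,0,0],"fingers": 0.7}])

```text
clock: 24.2
position: [0.4471, -0.295, 0.026]
ee_rot: [0.555, 0.832, -0.0, -0.0]
ft_force: [-1.8, 1.0, 1.6]
grip_width: 0.57
grasp_force: 54.7
```

Call:
move_arm(plan=[{"delta_pos": [0,0,0.001],"turn": [0,0,0],"fingers": 0.7},{"delta_pos": [0,0,0.001],"turn": [0,0,0],"fingers": 0.35},{"delta_pos": [0,0,0.001],"turn": [0,0,0],"fingers": 0.2},{"delta_pos": [0,0,0.001],"turn": [0,0,0],"fingers": 0.2},{"delta_pos": [0,0,0.001],"turn": [0,0,0],"fingers": 0.2},{"delta_pos": [0,0,-0.03],"turn": [0,0,0],"fingers": 0.2},{"delta_pos": [0,0,-0.08],"turn": [0,0,0],"fingers": 0.2},{"delta_pos": [0,0,-0.135],"turn": [0,0,0],"fingers": 0.2},{"delta_pos": [0,0,-0.135],"turn": [0,0,0],"fingers": 0.2},{"delta_pos": [0,0,-0.135],"turn": [0,0,0],"fingers": 0.2}])

```text
clock: 25.45
position: [0.4469, -0.2945, 0.1601]
ee_rot: [0.555, 0.832, -0.0, -0.0]
ft_force: [0.3, 0.5, -0.1]
grip_width: 0.801
grasp_force: 0.0
```

```bash
python3 w.py w12 .446 -.292 .033 .046 .045
python3 - <<'E'
from workcell import *;import cv2
cv2.imwrite('pics/top1.png',camera('top')['color'][100:280,160:500,::-1].repeat(2,0).repeat(2,1))
E
```

```text
2663 rect [ 445.9 -293.1   49.7   42.8   23.7] z [0.0374 0.0417 0.0428 0.0435] px 295 356 171 221
```

View pics/w12.png

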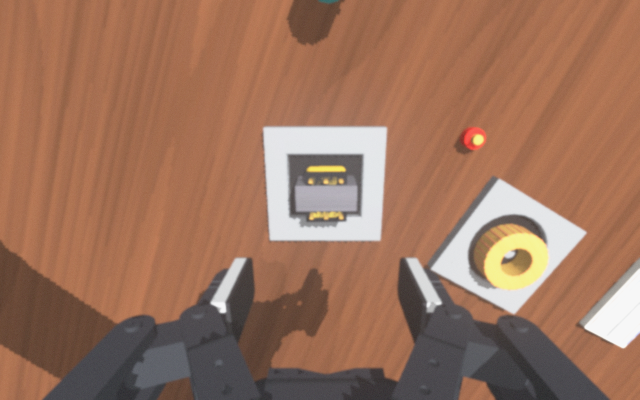

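View pics/top1.png

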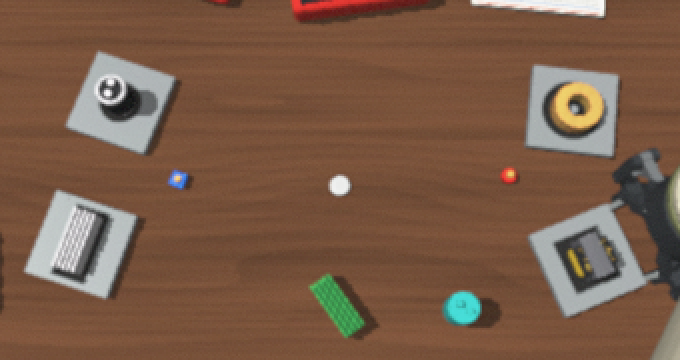

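The transformer is seated in its recess at (326,190), with its top at 42 mm (6 + 36). The top view shows all four parts in their holders: can (115,95), ring (577,107), heatsink (80,242) and trafo (590,255). The look-alikes are untouched, so I'm handing in.

```bash
python3 -c "from workcell import *;print(hand_in())"
```

```text
the job is handed in; nothing more can be done
None
```

All four parts are in their matching recesses, upright, fully seated and let go, placed in the order listed; the job was handed in with the robot's clock at about 25 s of the 115 s allowed, and it gave no verdict.

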